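Hold the tool-rest bracket on the isolated sharpener for fastening

TASK

Flip the isolator's toggle over to off, away from the robot, and only then pick up the tool-rest bracket, stand it on the sharpener's front deck, centred and with its flat face flush against the upright mounting plate, and push it against the plate with a steady force of about 12 N (6 to 20 N is fine; never ram it) so that I can bolt it on. Finish while still holding it there with that push: do not let go. Leave the mallet, the jar and the sharpening stone where they are.

Things in the scene. Friction and masses are not known exactly. Their poses are not given: they have to be found in the camera images.
- machine: Wet sharpener, bolted down: dark casing 170 x 170 mm, grey stone wheel on its -x end, black honing wheel on its +x end (200 mm wheels, 265 mm high over all, 330 mm long over the axle). Origin on the bench under the casing's centre, z up. Its front is its own +y: there a flat grey deck, 200 mm wide (x), 10 mm high, reaches to y = 225 mm. Yaw -0.8 to -0.4 rad.
- plate: Rigid steel mounting plate standing across the sharpener's deck, 150 mm wide (x), 20 mm thick, 60 mm high above the deck. Origin: middle of the lower edge of its front face, on the deck's surface, 10 mm above the bench, 150 mm in front (+y) of the machine's origin. Axes parallel to the machine's: +y points out of the front face, x runs along it. The bracket is pressed towards -y.
- bracket: Loose aluminium bracket, inverted T, 0.35 to 0.7 kg, standing on the bench, yaw within 0.5 rad. Foot 120 (x) x 60 (y) x 18 mm high; central upright 26 (x) x 60 (y) mm, top 68 mm above the underside: grip it across the 26 mm. The -y side of foot and upright is one flat face; on +y a black knob (26 mm wide, 45 mm up) sticks out 22 mm. Origin: centre of the underside, z up.
- bracket_face (a point): Middle of the lower edge of the bracket's flat face (30 mm to -y of the bracket's origin). In place, it coincides with the origin of the plate and the bracket's x axis is parallel to the plate's.
- isolator: Isolator switch box, fixed to the bench: grey, 100 (x) x 80 (y) x 48 mm high, toggle handle on top between two small ears (top 70 mm). Origin at the centre of its underside. The toggle's hinge is 62 mm above the bench over the origin, parallel to the box's y axis; switching off swings the handle towards the box's +x. Yaw within 0.5 rad.
- toggle (a joint): Toggle angle, rad: 0 = on, leaning 0.6 rad from upright towards the box's -x; 1.2 = off, leaning 0.6 rad towards the box's +x. Upright (0.6) is dead centre: the handle falls by itself into whichever end it is past; pushing it over takes under 2 N.
- toggle_tip (a point): Top end of the toggle's black round grip (18 mm thick, 35 mm long), 65 mm from the hinge.
- mallet: Bystander: mallet lying on the bench, wooden handle, black rubber head.
- jar: Bystander: jar of honing paste, 64 mm across, 65 mm high.
- stone: Bystander: sharpening stone in a dark wooden tray, 70 x 190 x 36 mm.
Things that resemble listed ones, but are neither listed nor needed, are in the scene too. Leave any green look-alike of the isolator alone. What is shaped like the bracket but orange or yellow is not meant.

How it is judged:
By the outcome, as a careful person would: the job done as asked, in the order asked, and still so for the second after the job is handed in, while the arm keeps its last pose, push and grip.
It also fails if it takes over 67 s, if anything falls off the work surface, if the arm or the gripper's body presses on something with over 40 N, if the wrist force passes 120 N, or if a joint passes its speed limit or range.

ROBOT

A 6-joint arm with a two-finger parallel gripper is mounted at the origin on the work surface. World frame = base frame: x ahead of the robot, y to its left, z up, the work surface at z = 0. Lengths are in mm, angles in degrees, forces in N, time in s.
With the tool pointing down it reaches from about 350 to 850 mm from the base axis. Payload 8.1 kg.
Tool frame: the origin (TCP) lies midway between the tips of the shut fingers; the grasp point (between the pads) lies 19 mm behind it; z points along the fingers, y is the line along which they close (so a half turn about z gives the same grasp; the last joint's range is limited). The gripper opens to 85 mm and grips with 20 to 120 N. Pads are 22 mm wide; open, the fingers measure 114 mm over their backs; the gripper's body (76 mm by 85 mm) begins 54 mm behind the grasp point. The pads swing forward as they close: fully open they stand 13 mm farther back than shut.
Start: joints at [70.68, 7.471, 85.268, -0, 87.261, -4.893], TCP at [149.466, 581.089, 203.192] pointing down, gripper open.
Joint ranges: [-169.43, 169.43], [-51.17, 129.36], [1.28, 143.12], [-76.62, 256.62], [0, 156.53], [-152.29, 152.29]. Speed limits (degrees/s): [136.94, 136.94, 159.86, 180, 180, 180].

INTERFACE

Orientations are given as [roll, pitch, yaw] about the fixed x, y, z axes, in that order (R = Rz(yaw) Ry(pitch) Rx(roll)).
In Python, from bench import sensors, optics, r gives the robot as it stands.
- The arm moves only by the tool apply_moves, never from a script. Its argument "targets" is a list of rows, each a list of 7 numbers: the shift along the tool's x, y, z in mm, then the turn, a rotation vector about the tool's x, y, z in rad, then the closure, from 0 (fully open) to 1 (shut). In form: [[x, y, z, wx, wy, wz, claw], ...]. A call has 1 to 20 rows; each row shifts and turns the commanded pose from where the row before left it, along the tool's axes as they then stand; what a row does not reach is not made up. A row lasts 1/8 s, in which the tool goes at most 62.5 mm and 10.7 degrees, less where a joint would pass 70% of its speed; a pose out of reach is approached as far as the arm can. A call is refused whole if a number of a shift passes 62.5 or a number of a turn 0.188, either way. A call with a gripper value outside its range is refused whole. The fingers move at their own pace and stop on an object; "force" is the grip in N (left out, the last holds). Time passes only in rows, so rows that do not move let the fingers close. It gives the time, the measured TCP pose, the force, the opening and the grip force at its end, in the units of the state.
- sensors.sense(): the state, without advancing time (a new reading comes with each control period).
- optics.snapshot(name): name is "scene" or "side" or "wrist"; returns the picture (480x640x3 uint8, red, green, blue); there is no depth.
- optics.get_calibration(name): a dict with "camera_matrix" (3x3 intrinsics, pixels), "pose" (4x4, takes a point from camera to world coordinates). Camera axes: x right, y down, z forward; pixel columns grow to the right and rows downward; lengths in mm; the calibration is good to about 2 mm. The wrist camera is an equidistant fisheye: a pixel r from the principal point sees the ray r / f radians off the axis. A picture is of the moment at which its call begins: read the wrist's pose just before it. get_calibration takes no time and is no camera call; for the wrist camera it gives the pose at the moment of the call.
- r.hand_in(): hands the job in; it is judged then, once.
The state is a dict: "time": time; "joint_pos": joint angles; "qd": joint speeds; "joint_efforts": joint torques, N m; "tool_pos": TCP position; "tcp_rot": TCP orientation; "ft_force": force on the tool from outside, world axes, zero at the start; "wrist_torque": the same for the moment, N m; "finger_gap": finger opening in mm; "grip_force": force on a finger pad.
Only numpy, scipy, OpenCV 4.12 (cv2) and the standard library are available. Lean on these libraries where they do the work, as an engineer would, in place of code of your own. Each camera call takes 0.05 s, during which the arm holds its last target. There are 200 camera calls.

## Working session

There is one attempt and no reset: what is moved stays moved. The work goes in short steps, Python scripts to look and compute and a tool call to move; the robot and the scene stay as the last step left them, time stands still between calls to the robot, and variables do not carry over. Pictures are saved under pics/ and viewed, at most 10 in all, crops included, and the job is handed in when it is done.

Besides the shell and the picture viewer there is one more tool, called after ">>>" by a JSON object that holds its "api" and its "payload". apply_moves: Moves the arm, as the interface text tells. Its arguments: {"type":"object","properties":{"targets":{"type":"array"},"force":{"type":"number"}},"required":["targets"]}

```bash
ls; mkdir -p pics
python3 - <<'E'
from bench import sensors, optics, r
import cv2, numpy as np
for n in ("scene","side","wrist"):
    c=optics.get_calibration(n); im=optics.snapshot(n)
    cv2.imwrite(f"pics/{n}0.png",im[:,:,::-1]); np.save(f"pics/{n}0.npy",im)
    print(n,np.round(c["camera_matrix"],1).tolist(),np.round(c["pose"],3).tolist())
s=sensors.sense(); print(s)
E
```

```text
pics
scene [[553.9, 0.0, 319.9], [0.0, 553.9, 235.6], [0.0, 0.0, 1.0]] [[0.841, 0.429, -0.33, 909.144], [0.541, -0.658, 0.524, -593.478], [0.007, -0.619, -0.785, 1027.725], [0.0, 0.0, 0.0, 1.0]]
side [[531.6, 0.0, 310.0], [0.0, 531.6, 243.0], [0.0, 0.0, 1.0]] [[0.825, -0.264, 0.5, -167.415], [-0.565, -0.401, 0.721, -1008.607], [0.01, -0.877, -0.48, 771.722], [0.0, 0.0, 0.0, 1.0]]
wrist [[371.6, 0.0, 320.5], [0.0, 371.6, 235.3], [0.0, 0.0, 1.0]] [[0.25, 0.935, 0.251, 85.383], [0.968, -0.241, -0.066, 597.363], [-0.001, 0.26, -0.966, 374.207], [0.0, 0.0, 0.0, 1.0]]
{'time': 0.15, 'joint_pos': array([ 7.06806239e+01,  7.50758749e+00,  8.53150947e+01,  6.24251558e-05,
        8.72620152e+01, -4.89271216e+00]), 'qd': array([-0.06303624, -0.15163519, -0.09715901, -0.01767866, -0.06564717,
       -0.02661108]), 'joint_efforts': array([ 1.18285767e-03, -5.70054638e+01, -5.01164532e+01, -2.03133841e-04,
        9.60262434e-03, -1.74796020e-05]), 'tool_pos': array([149.30280412, 580.64202665, 202.3588039 ]), 'tcp_rot': array([-1.79915617e+02, -7.28597982e-03,  1.65573328e+02]), 'ft_force': array([ 0.19235587, -0.21921744,  0.32268066]), 'wrist_torque': array([-0.02309513, -0.04150857,  0.03571924]), 'grip_force': 0.0, 'finger_gap': 85.69520008497643}
```

View pics/scene0.png

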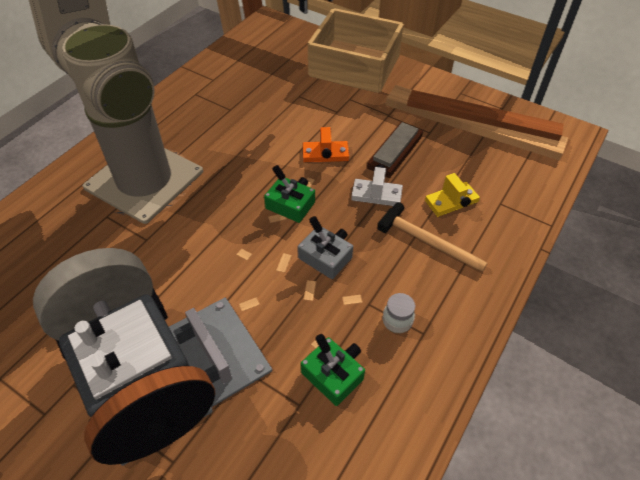

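View pics/side0.png

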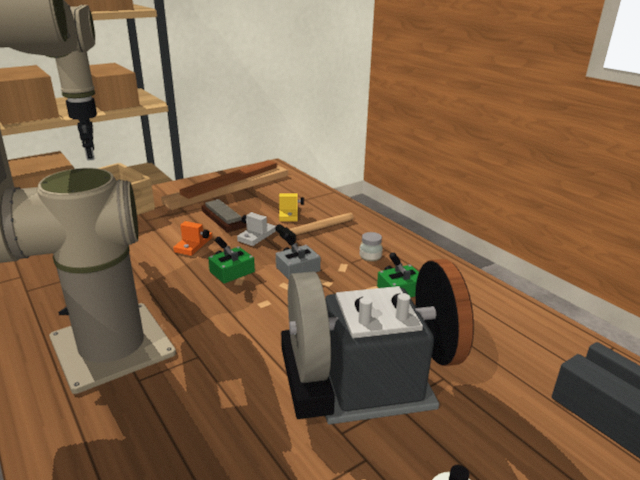

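The scene view shows the robot base top-left (140,180), the grey isolator at about (325,250) with its toggle at (317,227), the aluminium bracket at (377,190), and the deck and plate at (205,345). The mallet is at (430,235), the jar at (399,313) and the stone at (397,148). The side view shows the isolator at (298,260) and the bracket at (257,230). Next I'll zoom in on the details.

```bash
cat > h.py <<'E'
from bench import sensors, optics, r
import cv2, numpy as np
def ray(c,u,v):
    K=c["camera_matrix"];P=np.array(c["pose"]);d=P[:3,:3]@np.linalg.solve(K,[u,v,1.]);return P[:3,3],d/np.linalg.norm(d)
def onz(c,uv,z):
    o,d=ray(c,*uv);return o+d*(z-o[2])/d[2]
def proj(c,p):
    P=np.array(c["pose"]);q=P[:3,:3].T@(np.array(p)-P[:3,3]);q=np.array(c["camera_matrix"])@q;return q[:2]/q[2]
def two(a,b):
    (o1,d1),(o2,d2)=a,b
    t=np.linalg.lstsq(np.c_[d1,-d2],o2-o1,rcond=None)[0];p,q=o1+d1*t[0],o2+d2*t[1];return (p+q)/2,np.linalg.norm(p-q)
E
python3 - <<'E'
import cv2,numpy as np
s=cv2.imread("pics/scene0.png");d=cv2.imread("pics/side0.png")
def crop(im,x,y,w,h,f):
    return cv2.resize(im[y:y+h,x:x+w],(int(w*f),int(h*f)),interpolation=cv2.INTER_CUBIC)
a=crop(s,290,210,80,60,5); b=crop(s,340,160,80,60,5); c=crop(s,160,290,120,120,300/120); e=crop(d,220,200,125,75,4)
o=np.zeros((600,800,3),np.uint8); o[:300,:400]=a;o[:300,400:]=b;o[300:,:300]=c;o[300:,300:800]=e
cv2.imwrite("pics/comp1.png",o)
E
```

```text
(no output)
```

View pics/comp1.png

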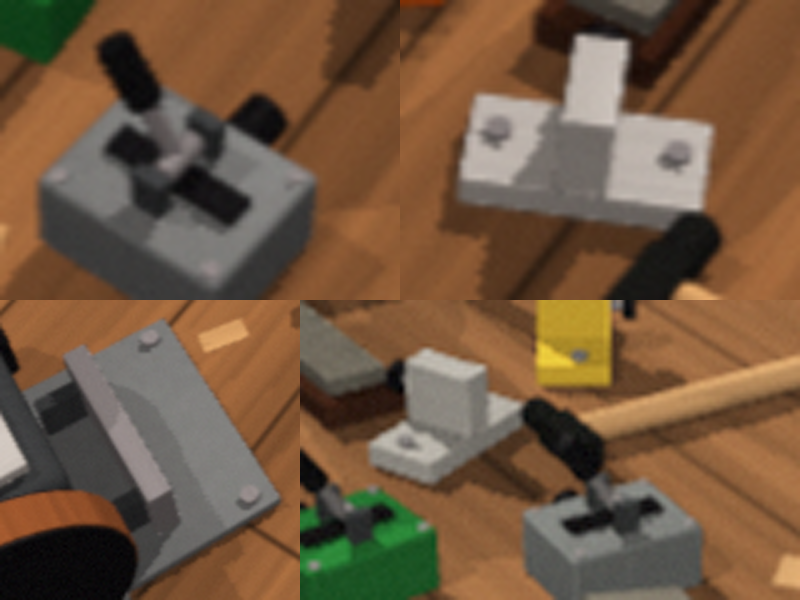

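View pics/wrist0.png

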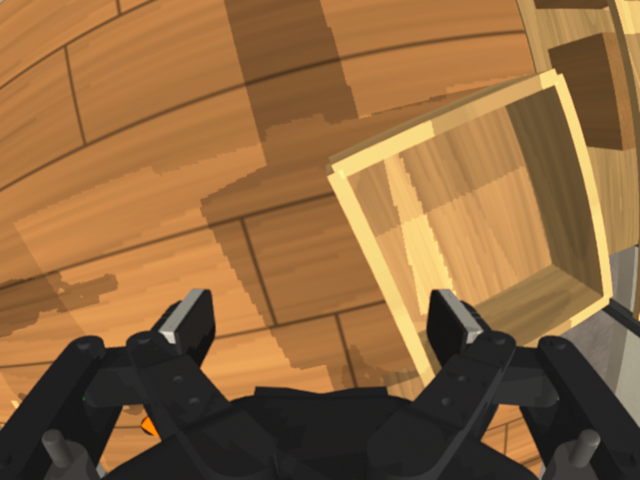

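The composite shows the isolator's top corners, scene px (298,247), (353,246), (333,268) and (321,229). Its toggle leans up-left with the tip near (313,219) in scene and (280,228) in side. The bracket's knob points away from the scene camera, and the plate and deck edges are clear. The wrist view shows only an empty crate and the fingers. Now I'll cast rays.

Run:
```python
from h import *
c=optics.get_calibration("scene");d=optics.get_calibration("side")
def show(n,pts,z):
    P=[onz(c,p,z)[:2] for p in pts]
    print(n,np.round(P).tolist(),"sides",[round(float(np.linalg.norm(P[i]-P[i-1]))) for i in range(len(P))],"mean",np.round(np.mean(P,0)).tolist())
    for i in range(len(P)):
        e=P[i]-P[i-1];print("  dir",round(float(np.arctan2(e[1],e[0])),3))
A=lambda x,y:(290+x/5,210+y/5); B=lambda x,y:(340+(x-400)/5,160+y/5); C=lambda x,y:(160+x/2.5,290+(y-300)/2.5); D=lambda x,y:(220+(x-300)/4,200+(y-300)/4)
show("iso48",[A(39,183),A(213,292),A(316,180),A(157,88)],48)
show("br18",[B(475,95),B(460,190),B(705,210),B(713,124)],18)
show("brtop68",[B(575,35),B(563,122),B(615,125),B(630,42)],68)
show("deck10",[C(165,322),C(280,497)],10)
show("platetop70",[C(90,347),C(172,488),C(150,500),C(65,355)],70)
print("tip",two(ray(c,*A(113,40)),ray(d,*D(532,408))))
print("hinge",onz(c,A(178,155),62), "jar/mallethead",onz(c,(399,313),30),onz(c,(391,217),20))
```

```text
iso48 [[473.0, 7.0], [569.0, -1.0], [575.0, 75.0], [488.0, 81.0]] sides [76, 96, 77, 88] mean [526.0, 40.0]
  dir -1.764
  dir -0.081
  dir 1.488
  dir 3.076
br18 [[460.0, 281.0], [487.0, 221.0], [594.0, 275.0], [571.0, 329.0]] sides [120, 65, 120, 58] mean [528.0, 277.0]
  dir -2.731
  dir -1.151
  dir 0.469
  dir 1.984
brtop68 [[503.0, 300.0], [527.0, 245.0], [549.0, 257.0], [528.0, 310.0]] sides [27, 59, 25, 57] mean [527.0, 278.0]
  dir -2.742
  dir -1.157
  dir 0.499
  dir 1.943
deck10 [[406.0, -170.0], [583.0, -247.0]] sides [193, 193] mean [494.0, -208.0]
  dir 2.732
  dir -0.41
platetop70 [[400.0, -246.0], [531.0, -305.0], [523.0, -321.0], [389.0, -262.0]] sides [20, 143, 18, 147] mean [461.0, -284.0]
  dir 0.947
  dir -0.427
  dir -2.009
  dir 2.727
tip (array([480.28987256,  55.69654337, 125.41212536]), np.float64(29.725149887609856))
hinge [521.92177948  44.3240628   62.        ] jar/mallethead [737.13986026 -10.50474599  30.        ] [596.91631726 218.13337685  20.        ]
```

Isolator: centre about (526,41), yaw -0.08. Bracket: about (528,278), yaw 0.47. Plate: front origin about (465,-276), yaw -0.42. Sides measured 96, 120, 27, 143 and 20 mm against true 100, 120, 26, 150 and 20, and the deck edge and plate edge agree to 2 mm. The toggle's side-view pixel was mispicked (30 mm residual), so I'll check it from the wrist. First I'll close the fingers and move up beside the isolator.

>>> {"api": "apply_moves", "payload": {"targets": [[-16, -17, 0, 0, 0, 0, 1], [-32, -34.6, 0, 0, 0, 0, 1], [-32, -34.6, 0, 0, 0, 0, 1], [-32, -34.6, 0, 0, 0, 0, 1], [-32, -34.6, 0, 0, 0, 0, 1], [-32, -34.6, 0, 0, 0, 0, 1], [-32, -34.6, 0, 0, 0, 0, 1], [-32, -34.6, 0, 0, 0, 0, 1], [-32, -34.6, 0, 0, 0, 0, 1], [-32, -34.6, 0, 0, 0, 0, 1], [-32, -34.6, 0, 0, 0, 0, 1], [-32, -34.6, 0, 0, 0, 0, 1], [-32, -34.6, 0, 0, 0, 0, 1], [-16, -17, 0, 0, 0, 0, 1]]}}

```text
time: 1.9
tool_pos: [440.9, 40.3, 202.9]
tcp_rot: [-180.0, -0.0, 165.5]
ft_force: [0.9, 1.0, -0.0]
finger_gap: 0.1
grip_force: 0.0
```

>>> {"api": "apply_moves", "payload": {"targets": [[0, 0, 0, 0, 0, 0.1, 1], [0, 0, 0, 0, 0, 0.17, 1], [0, 0, 0, 0, 0, 0.17, 1], [0, 0, 0, 0, 0, 0.17, 1], [0, 0, 0, 0, 0, 0.17, 1], [0, 0, 0, 0, 0, 0.17, 1], [0, 0, 0, 0, 0, 0.17, 1], [0, 0, 0, 0, 0, 0.17, 1], [0, 0, 0, 0, 0, 0.1, 1], [0, 0, 0, 0, 0, 0, 1]]}}

```text
time: 3.15
tool_pos: [440.2, 42.4, 203.0]
tcp_rot: [-180.0, 0.0, 86.0]
ft_force: [1.1, -0.6, 0.1]
finger_gap: 0.1
grip_force: 0.0
```

```bash
cat >> h.py <<'E'
def wray(c,u,v):
    K=c["camera_matrix"];P=np.array(c["pose"]);x,y=(u-K[0][2])/K[0][0],(v-K[1][2])/K[1][1];t=np.hypot(x,y)+1e-12
    d=P[:3,:3]@np.array([x/t*np.sin(t),y/t*np.sin(t),np.cos(t)]);return P[:3,3],d
def wonz(c,uv,z):
    o,d=wray(c,*uv);return o+d*(z-o[2])/d[2]
def wproj(c,p):
    P=np.array(c["pose"]);q=P[:3,:3].T@(np.array(p,float)-P[:3,3]);t=np.arctan2(np.hypot(q[0],q[1]),q[2]);n=np.hypot(q[0],q[1])
    K=c["camera_matrix"];return np.array([K[0][2]+K[0][0]*t*q[0]/n,K[1][2]+K[1][1]*t*q[1]/n])
def box(o,yaw,pts):
    C,S=np.cos(yaw),np.sin(yaw);return [np.array([o[0]+C*x-S*y,o[1]+S*x+C*y,z]) for x,y,z in pts]
E
python3 - <<'E'
from h import *
s=sensors.sense();print(s["tool_pos"],s["tcp_rot"],s["finger_gap"],s["time"])
w=optics.get_calibration("wrist");im=optics.snapshot("wrist")[:,:,::-1].copy();np.save("pics/w1.npy",im);cv2.imwrite("pics/w1raw.png",im)
for p in box((526,41),-.08,[(-50,-40,48),(50,-40,48),(50,40,48),(-50,40,48),(-36.7,0,115.6),(0,0,62)]):
    cv2.circle(im,tuple(int(a) for a in wproj(w,p)),3,(0,0,255),1)
sd=optics.get_calibration("side");print("side tip px",proj(sd,(489.5,44,115.6)),proj(sd,(526,41,62)))
cv2.imwrite("pics/w1.png",im)
E
```

```text
[440.23194782  42.41727412 202.9595934 ] [-1.79975149e+02  2.01867364e-03  8.59740727e+01] 0.10824756542158065 3.15
side tip px [287.35980531 235.12315238] [299.52529055 249.54541561]
```

View pics/w1.png

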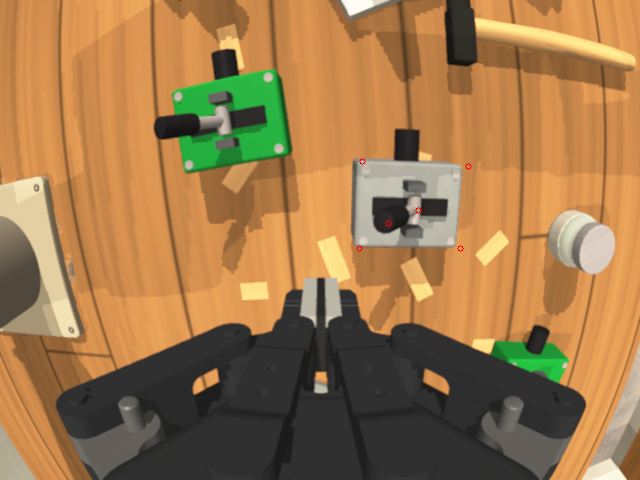

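The wrist view confirms the isolator: predicted corners lie within about 5 px of the box, and the toggle tip at (385,222) matches the prediction. Lowering beside the handle and pushing it over along the box's +x.

>>> {"api": "apply_moves", "payload": {"targets": [[4, -4, 25, 0, 0, 0, 1], [0, 0, 30, 0, 0, 0, 1], [0, 0, 30, 0, 0, 0, 1], [0, 0, 21, 0, 0, 0, 1], [0, 8, 0, 0, 0, 0, 1], [0, 10, 0, 0, 0, 0, 1], [0, 10, 0, 0, 0, 0, 1], [0, 10, 0, 0, 0, 0, 1], [0, 10, 0, 0, 0, 0, 1], [0, 10, 0, 0, 0, 0, 1], [0, 10, 0, 0, 0, 0, 1], [0, 8, 0, 0, 0, 0, 1], [0, 0, 0, 0, 0, 0, 1]]}}

```text
time: 4.82
tool_pos: [513.0, 41.2, 97.1]
tcp_rot: [-180.0, -0.0, 85.9]
ft_force: [-0.8, 0.2, -0.3]
finger_gap: -0.0
grip_force: 0.0
```

Run:
```python
from h import *
w=optics.get_calibration("wrist");im=optics.snapshot("wrist")[:,:,::-1].copy();s=optics.snapshot("scene")[:,:,::-1]
o=np.zeros((480,800,3),np.uint8);o[:,:400]=im[0:480,160:560];o[:320,400:]=cv2.resize(s[190:290,270:395],(400,320),interpolation=cv2.INTER_CUBIC)
cv2.imwrite("pics/w2.png",o)
```

```text
(no output)
```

View pics/w2.png

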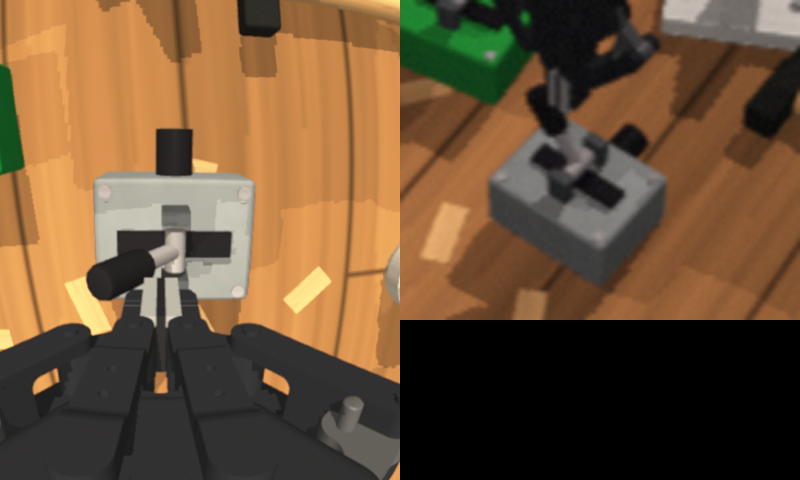

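The handle still leans to -x, with its grip at composite (125,270), and the fingers at (160,285) seem to have passed on its -y side. I'll remeasure the box from this close view.

Run:
```python
from h import *
w=optics.get_calibration("wrist");s=sensors.sense();print(s["tool_pos"])
P=[wonz(w,p,48)[:2] for p in [(256,179),(414,176),(407,298),(260,298)]]
print(np.round(P,1).tolist(),np.mean(P,0))
print("hinge",wonz(w,(335,250),62),"tcp seen",wonz(w,(322,275),97),wproj(w,s["tool_pos"]))
print("grip end",wonz(w,(262,280),112), "grip root",wonz(w,(310,258),88))
```

```text
[512.33493835  41.32015115  97.01668192]
[[476.1, 85.5], [571.6, 80.9], [566.5, 0.6], [469.5, 8.0]] [520.93259273  43.74663299]
hinge [520.36489686  42.01807305  62.        ] tcp seen [512.53849901  40.50321376  97.        ] [321.47319467 273.50603557]
grip end [485.29258368  45.64938751 112.        ] grip root [506.83544079  46.80055476  88.        ]
```

The box remeasures at centre (521,43.7), yaw -0.06, so the fingers were in line with the handle and yet it still reads "on". I'll lift clear and look once more before a second, slower push.

>>> {"api": "apply_moves", "payload": {"targets": [[0, 0, 15, 0, 0, 0, 1], [0, 0, -25, 0, 0, 0, 1], [0, 0, -30, 0, 0, 0, 1], [0, -30, -10, 0, 0, 0, 1], [0, -50, 0, 0, 0, 0, 1], [0, 0, 0, 0, 0, 0, 1]]}}

```text
time: 5.68
tool_pos: [429.1, 47.3, 145.1]
tcp_rot: [-179.8, 0.0, 86.0]
ft_force: [-0.3, 0.8, -0.2]
finger_gap: -0.2
grip_force: 0.0
```

Run:
```python
from h import *
w=optics.get_calibration("wrist");im=optics.snapshot("wrist")[:,:,::-1].copy();s=optics.snapshot("scene")[:,:,::-1];d=optics.snapshot("side")[:,:,::-1]
o=np.zeros((600,800,3),np.uint8);o[:480,:400]=im[0:480,200:600];o[:300,400:]=cv2.resize(s[200:275,285:385],(400,300),interpolation=cv2.INTER_CUBIC)
o[300:,400:]=cv2.resize(d[215:290,240:340],(400,300),interpolation=cv2.INTER_CUBIC)
cv2.imwrite("pics/w3.png",o)
for p in [(512,52,97),(512,41,97)]: pass
print(wproj(w,(484,46,115.6)),wproj(w,(558,41,115.6)))
```

```text
[415.98902123 250.41171859] [525.48387684 248.83197976]
```

View pics/w3.png

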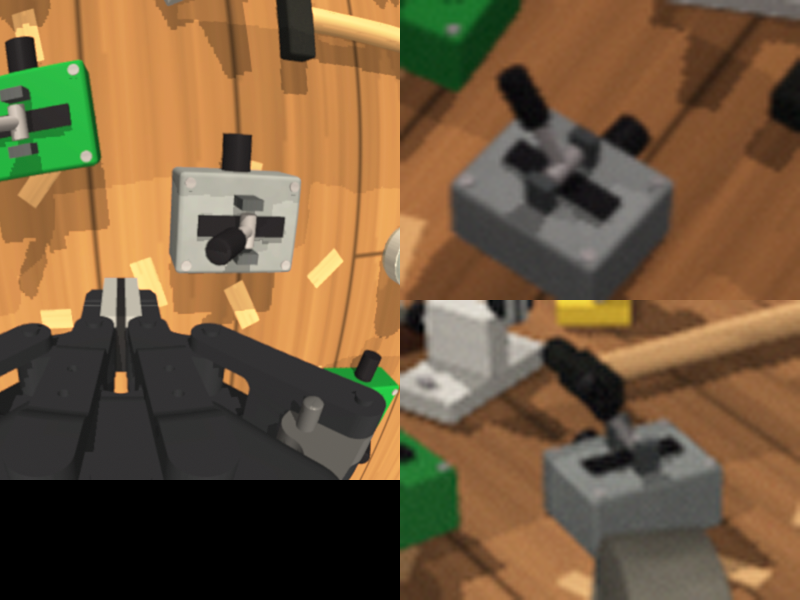

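The toggle is still on: tip at wrist px (420,247), and the side and scene views agree. Seen from the wrist, the shut fingertips end at row 278, so the fingers may have passed over the handle. I'll check where they really end.

Run:
```python
from h import *
c=optics.get_calibration("scene")
im=cv2.imread("pics/w2.png")
for z in (97,112,127): 
    q=proj(c,(512.4,41.2,z));print("z",z,"scene px",q,"in w2 comp",400+(q[0]-270)*3.2,(q[1]-190)*3.2)
w=optics.get_calibration("wrist");s=sensors.sense();t=s["tool_pos"]
for x in (0,11):
  for k in (0,10,20,30,40): print(x,k,wproj(w,t+np.array([-.0,x,k])).round(1))
# scene: now, dark/light finger column below gripper
cur=optics.snapshot("scene")[:,:,::-1]
for k in (0,15,30): print(proj(c,t+[0,0,k]).round(1),end=" ")
q=proj(c,t+[0,0,15]).astype(int)
o=np.zeros((600,800,3),np.uint8);o[:,:400]=cv2.resize(cur[q[1]-45:q[1]+30,q[0]-25:q[0]+25],(400,600),interpolation=cv2.INTER_CUBIC)
sd=optics.get_calibration("side");cs=optics.snapshot("side")[:,:,::-1];q2=proj(sd,t+[0,0,15]).astype(int)
o[:,400:]=cv2.resize(cs[q2[1]-45:q2[1]+30,q2[0]-25:q2[0]+25],(400,600),interpolation=cv2.INTER_CUBIC)
for k in (0,15,30):
    a=proj(c,t+[0,0,k])-q;cv2.circle(o,(int((a[0]+25)*8),int((a[1]+45)*8)),5,(0,0,255),2)
    a=proj(sd,t+[0,0,k])-q2;cv2.circle(o,(400+int((a[0]+25)*8),int((a[1]+45)*8)),5,(0,0,255),2)
cv2.imwrite("pics/tip.png",o)
```

```text
z 97 scene px [321.3454174 230.1310477] in w2 comp 564.3053356790915 128.41935263082678
z 112 scene px [321.41114961 225.7283907 ] in w2 comp 564.5156787460064 114.33085024388066
z 127 scene px [321.47820478 221.23712324] in w2 comp 564.7302553012869 99.95879436588476
0 0 [321.4 273.5]
0 10 [321.5 281.1]
0 20 [321.6 289.6]
0 30 [321.7 299. ]
0 40 [321.8 309.6]
11 0 [319.8 252.4]
11 10 [319.8 259. ]
11 20 [319.8 266.4]
11 30 [319.8 274.7]
11 40 [319.7 284. ]
[291.8 197.9] [291.6 193.2] [291.4 188.3]
```

View pics/tip.png

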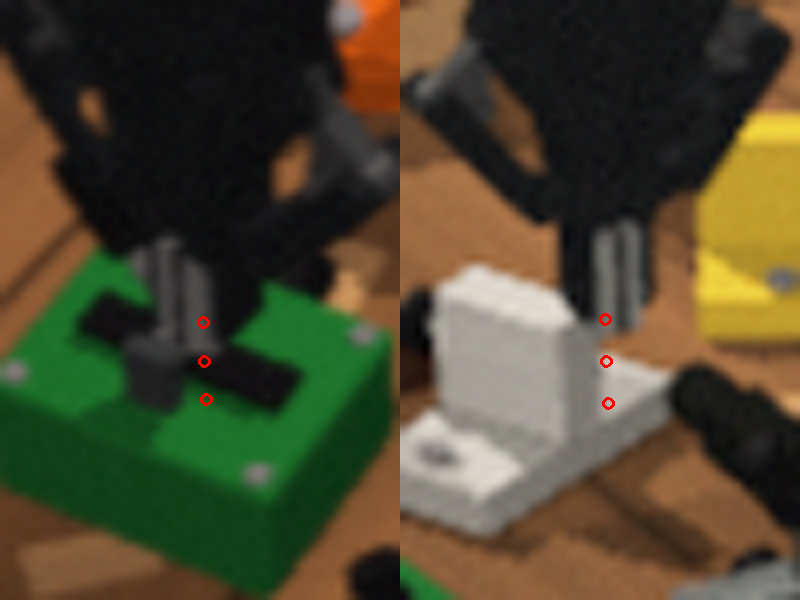

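In both views the shut fingertips end 25 to 28 mm short of the reported TCP (scene tip at (190,345), side tip at (620,325) in the crop). They also sit a few mm towards -y, so at TCP z = 97 they passed over the handle. I'll push again with the tips at about z = 95.

>>> {"api": "apply_moves", "payload": {"targets": [[4, 0, 20, 0, 0, 0, 1], [0, 0, 30, 0, 0, 0, 1], [0, 0, 28, 0, 0, 0, 1], [0, 12, 0, 0, 0, 0, 1], [0, 12, 0, 0, 0, 0, 1], [0, 10, 0, 0, 0, 0, 1], [0, 8, 0, 0, 0, 0, 1], [0, 8, 0, 0, 0, 0, 1]]}}

```text
time: 6.92
tool_pos: [483.8, 47.4, 69.7]
tcp_rot: [180.0, -0.0, 85.9]
ft_force: [-0.3, 0.0, -0.1]
finger_gap: -0.0
grip_force: 0.3
```

>>> {"api": "apply_moves", "payload": {"targets": [[0, 8, 0, 0, 0, 0, 1], [0, 8, 0, 0, 0, 0, 1], [0, 8, 0, 0, 0, 0, 1]]}}

```text
time: 7.3
tool_pos: [507.4, 45.7, 69.2]
tcp_rot: [180.0, 0.0, 85.9]
ft_force: [0.6, 0.2, 0.3]
finger_gap: 0.1
grip_force: 0.0
```

>>> {"api": "apply_moves", "payload": {"targets": [[0, 8, 0, 0, 0, 0, 1], [0, 6, 0, 0, 0, 0, 1], [0, 0, 0, 0, 0, 0, 1], [0, 0, 0, 0, 0, 0, 1]]}}

```text
time: 7.8
tool_pos: [520.6, 44.7, 69.1]
tcp_rot: [-180.0, 0.0, 85.9]
ft_force: [-0.3, -0.3, -0.1]
finger_gap: -0.3
grip_force: 0.0
```

Run:
```python
from h import *
s=sensors.sense();print(s["tool_pos"],s["ft_force"])
for n,(a,b) in {"scene":(200,285),"side":(215,240)}.items():
    im=optics.snapshot(n);np.save(f"pics/{n}_t.npy",im)
    P=optics.get_calibration(n)
    print(n)
    for nm,p in (("on",box((521,43.7),-.063,[(-(36.7-k*12),0,(115.6-k*17)) for k in (0,)])[0]),("on_g",box((521,43.7),-.063,[(-28,0,103)])[0]),("off",box((521,43.7),-.063,[(36,0,115)])[0]),("off_g",box((521,43.7),-.063,[(28,0,103)])[0])):
        q=proj(P,p);u,v=q.round().astype(int);print(nm,q.round(1),im[v-1:v+2,u-1:u+2].mean((0,1)).round())
```

```text
[520.56926391  44.73735407  69.06077747] [-0.32299153 -0.28866478 -0.12447691]
scene
on [311.7 217.7] [148.  95.  55.]
on_g [314.9 223.3] [148.  94.  54.]
off [339.3 233.7] [17. 15. 17.]
off_g [336.  235.5] [14. 12. 14.]
side
on [285.3 235.3] [18. 18. 16.]
on_g [288.2 238.8] [17. 17. 15.]
off [309.  229.3] [81. 62. 45.]
off_g [306.4 233.9] [19. 17. 19.]
```

Scene pixels: where the "off" handle should be is now black (339,234), and the old "on" spot is bare wood, so the toggle is over. Rising, opening and moving to a viewing pose near the bracket.

>>> {"api": "apply_moves", "payload": {"targets": [[0, 0, -20, 0, 0, 0, 1], [0, 0, -40, 0, 0, 0, 1], [0, 0, -40, 0, 0, 0, 1], [10, 0, -20, 0, 0, -0.06, 0], [40, 0, 0, 0, 0, 0, 0], [40, 0, 0, 0, 0, 0, 0], [40, 0, 0, 0, 0, 0, 0], [40, 0, 0, 0, 0, 0, 0], [20, 0, 0, 0, 0, -0.1, 0], [0, 0, 0, 0, 0, -0.16, 0], [0, 0, 0, 0, 0, -0.16, 0], [0, 0, 0, 0, 0, -0.06, 0], [0, 0, 0, 0, 0, 0, 0]]}}

```text
time: 9.52
tool_pos: [523.3, 234.6, 189.2]
tcp_rot: [-180.0, 0.0, 116.8]
ft_force: [0.2, -1.2, -0.4]
finger_gap: 85.4
grip_force: 0.0
```

Run:
```python
from h import *
s=sensors.sense();print(s["tool_pos"],s["tcp_rot"],s["time"])
w=optics.get_calibration("wrist");im=optics.snapshot("wrist")[:,:,::-1].copy();np.save("pics/w5.npy",im)
sc=optics.snapshot("scene");P=optics.get_calibration("scene")
for p in box((521,43.7),-.063,[(-28,0,103),(28,0,103)]):
    u,v=proj(P,p).round().astype(int);print("on/off px",sc[v-1:v+2,u-1:u+2].mean((0,1)).round())
for p in box((527.5,277.5),.475,[(-60,-30,18),(60,-30,18),(60,30,18),(-60,30,18),(-13,-30,68),(13,-30,68),(13,30,68),(-13,30,68)]):
    cv2.circle(im,tuple(int(a) for a in wproj(w,p)),3,(0,0,255),1)
cv2.imwrite("pics/w5.png",im)
```

```text
[523.29438354 234.63534529 189.16409814] [-1.79990608e+02  4.50192150e-04  1.16844399e+02] 9.525
on/off px [147.  94.  54.]
on/off px [12. 12. 13.]
```

View pics/w5.png

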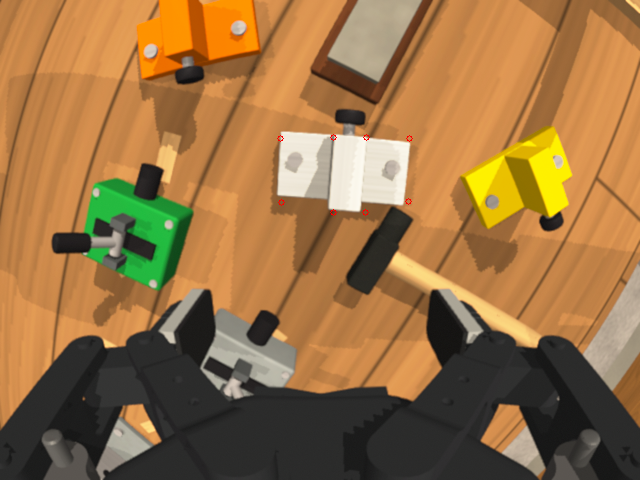

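The wrist view shows the bracket at its predicted place but rotated a few degrees from it: foot corners (281,132), (410,139), (406,206) and (278,196), upright top (335,137), (366,138), (361,211) and (329,208). The toggle's off pixels are confirmed too. Refining the pose from these corners.

```bash
cat > q.py <<'E'
from h import *
def refine(im,c,roi,lo):
    pass
E
python3 - <<'E'
from h import *
w=optics.get_calibration("wrist");im=np.load("pics/w5.npy")
m=((im.min(2)>165)&(im.max(2).astype(int)-im.min(2)<45)).astype(np.uint8);m[:, :260]=0;m[:,430:]=0;m[:115]=0;m[225:]=0
m=cv2.morphologyEx(m,cv2.MORPH_CLOSE,np.ones((5,5)))
ct=max(cv2.findContours(m,0,2)[0],key=cv2.contourArea);print(cv2.contourArea(ct),cv2.approxPolyDP(ct,3,True)[:,0].tolist())
for n,pts,z in (("foot",[(281,132),(410,139),(406,206),(278,196)],18),("top",[(335,137),(366,138),(361,211),(329,208)],68)):
    P=np.array([wonz(w,p,z)[:2] for p in pts]);e=P[1]-P[0]+P[2]-P[3];f=P[0]-P[3]+P[1]-P[2]
    print(n,P.mean(0).round(1),"yaw x",np.arctan2(e[1],e[0]).round(3),"yaw y",(np.arctan2(f[1],f[0])-np.pi/2).round(3),"size",np.linalg.norm(e)/2,np.linalg.norm(f)/2)
E
```

```text
7188.0 [[281, 132], [278, 194], [304, 196], [317, 169], [317, 152], [323, 139], [333, 137], [330, 208], [359, 210], [361, 201], [402, 204], [408, 143], [355, 137], [350, 133]]
foot [525.8 278.6] yaw x 0.408 yaw y 0.424 size 120.64705900392651 61.83098951731973
top [525.5 277.7] yaw x 0.41 yaw y 0.402 size 25.141846677175735 57.79844602954882
```

Bracket: centre (525.7,278.2), yaw 0.41, with measured sizes within 3 mm of the given ones. Aligning and descending in steps.

>>> {"api": "apply_moves", "payload": {"targets": [[0, 0, 0, 0, 0, 0.058, 0], [20, 10, 0, 0, 0, 0, 0], [22, 9.6, 20, 0, 0, 0, 0], [0, 0, 30, 0, 0, 0, 0], [0, 0, 30, 0, 0, 0, 0], [0, 0, 30, 0, 0, 0, 0], [0, 0, 25, 0, 0, 0, 0], [0, 0, 15, 0, 0, 0, 0], [0, 0, 0, 0, 0, 0, 0]]}}

```text
time: 10.75
tool_pos: [523.7, 281.2, 38.0]
tcp_rot: [-179.9, -0.0, 113.6]
ft_force: [1.1, 0.6, 0.3]
finger_gap: 85.5
grip_force: 0.0
```

>>> {"api": "apply_moves", "payload": {"targets": [[0, 0, 6, 0, 0, 0, 0], [0, 0, 6, 0, 0, 0, 0], [0, 0, 6, 0, 0, 0, 0], [0, 0, 6, 0, 0, 0, 0], [0, 0, 0, 0, 0, 0, 0]]}}

```text
time: 11.38
tool_pos: [524.1, 280.7, 14.4]
tcp_rot: [-179.9, -0.0, 113.5]
ft_force: [-1.0, -0.8, -0.4]
finger_gap: 85.5
grip_force: 0.0
```

>>> {"api": "apply_moves", "payload": {"targets": [[0, 0, 6, 0, 0, 0, 0.4], [0, 0, 0, 0, 0, 0, 0.5], [0, 0, 0, 0, 0, 0, 0.6], [0, 0, 0, 0, 0, 0, 0.6], [0, 0, 0, 0, 0, 0, 0.6]], "force": 40}}

```text
time: 12.0
tool_pos: [524.8, 281.1, 9.4]
tcp_rot: [180.0, 0.0, 113.5]
ft_force: [-0.2, 0.5, -0.7]
finger_gap: 34.2
grip_force: 0.0
```

>>> {"api": "apply_moves", "payload": {"targets": [[0, 0, 0, 0, 0, 0, 1], [0, 0, 0, 0, 0, 0, 1], [0, 0, 0, 0, 0, 0, 1], [0, 0, 0, 0, 0, 0, 1]], "force": 80}}

```text
time: 12.5
tool_pos: [525.0, 281.1, 9.6]
tcp_rot: [180.0, 0.0, 113.5]
ft_force: [-0.5, -0.2, 5.2]
finger_gap: 25.0
grip_force: 80.5
```

Gripped at a 25 mm gap and 80 N. Lifting and carrying over to the front of the sharpener.

>>> {"api": "apply_moves", "payload": {"targets": [[0, 0, -10, 0, 0, 0, 1], [0, 0, -25, 0, 0, 0, 1], [0, 0, -35, 0, 0, 0, 1], [0, 0, -40, 0, 0, 0, 1], [0, 0, -35, 0, 0, 0, 1], [0, 0, -20, 0, 0, 0, 1], [0, 0, 0, 0, 0, 0, 1]]}}

```text
time: 13.38
tool_pos: [525.3, 281.3, 175.3]
tcp_rot: [179.9, 0.0, 113.6]
ft_force: [0.7, -1.1, -6.4]
finger_gap: 24.9
grip_force: 79.6
```

>>> {"api": "apply_moves", "payload": {"targets": [[-15, -8, 0, 0, 0, 0, 1], [-30, -15, 0, 0, 0, 0, 1], [-40, -20, 0, 0, 0, 0, 1], [-40, -20, 0, 0, 0, 0, 1], [-40, -20, 0, 0, 0, 0, 1], [-40, -20, 0, 0, 0, 0, 1], [-40, -20, 0, 0, 0, 0, 1], [-40, -20, 0, 0, 0, 0, 1], [-40, -20, 0, 0, 0, 0, 1], [-40, -20, 0, 0, 0, 0, 1], [-36, -19, 0, 0, 0, 0, 1], [-20, -10, 0, 0, 0, 0, 1], [-10, -5, 0, 0, 0, 0.08, 1], [0, 0, 0, 0, 0, 0.14, 1], [0, 0, 0, 0, 0, 0.14, 1], [0, 0, 0, 0, 0, 0.14, 1], [0, 0, 0, 0, 0, 0.14, 1], [0, 0, 0, 0, 0, 0.12, 1], [0, 0, 0, 0, 0, 0.07, 1], [0, 0, 0, 0, 0, 0, 1]]}}

```text
time: 15.88
tool_pos: [496.3, -200.7, 172.0]
tcp_rot: [-179.8, 0.0, 66.0]
ft_force: [-0.2, 0.8, -6.0]
finger_gap: 24.7
grip_force: 79.6
```

Run:
```python
from h import *
s=sensors.sense();print(s["tool_pos"],s["tcp_rot"],s["time"],s["ft_force"],s["wrist_torque"],s["finger_gap"])
w=optics.get_calibration("wrist");im=optics.snapshot("wrist")[:,:,::-1].copy();np.save("pics/w6.npy",im)
b=im[:,:,::-1].astype(int)
sc=optics.snapshot("scene");np.save("pics/sc6.npy",sc)
P=box((464.5,-276.5),-.42,[(-75,0,70),(75,0,70),(-75,-20,70),(75,-20,70),(-100,75,10),(100,75,10)])
o=np.zeros((600,800,3),np.uint8)
for p in P: cv2.circle(im,tuple(int(a) for a in wproj(w,p)),3,(0,0,255),1); print(wproj(w,p).round(1))
o[:480,:400]=im[:,120:520]
c=optics.get_calibration("scene");s2=cv2.resize(sc[250:400,150:300,::-1],(400,400),interpolation=cv2.INTER_CUBIC);o[:400,400:]=s2
cv2.imwrite("pics/w6.png",o)
```

```text
[ 496.27565949 -200.69365471  172.00048893] [-1.79791550e+02  2.05530570e-03  6.59939399e+01] 15.875 [-0.18474376  0.80561465 -5.98815883] [ 0.03576742 -0.01943787 -0.03059915] 24.65328481780657
[235.1 319.9]
[412.4 320. ]
[237.3 340. ]
[410.  340.1]
[217.8 217.8]
[429.4 218.1]
```

View pics/w6.png

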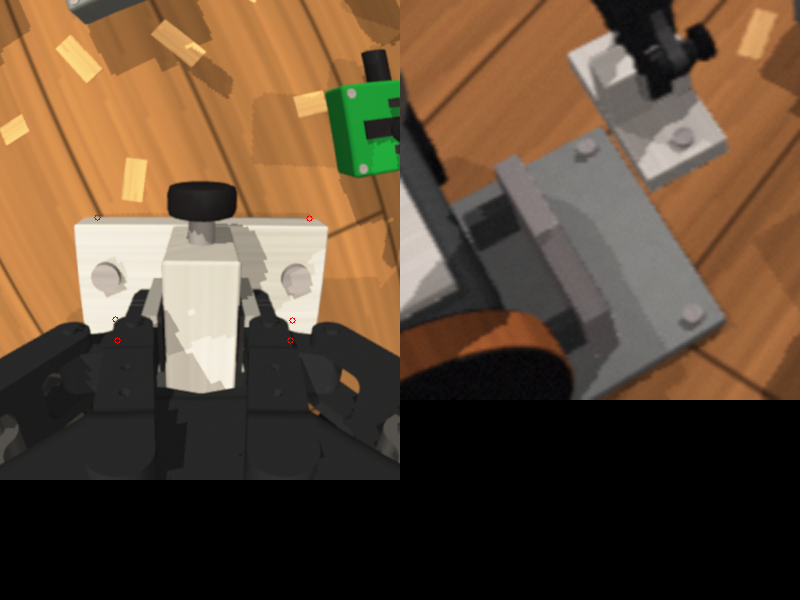

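The bracket hangs straight and centred in the tool: the foot's front corners at wrist columns 195 and 447 average 321, which is the TCP's column. The scene crop shows the plate's top and the deck unobstructed. I'll refine the plate's pose numerically by masking its top face and casting the contour onto z = 70.

Run:
```python
from h import *
c=optics.get_calibration("scene");im=np.load("pics/sc6.npy").astype(int)
def px(x,y): return (150+(x-400)/2.667,250+y/2.667)
for n,p in (("top",(550,235)),("top2",(525,190)),("top3",(580,280)),("front",(595,300)),("deck",(650,250)),("shade",(590,230)),("end",(600,330))):
    u,v=np.round(px(*p)).astype(int);print(n,(u,v),im[v,u])
# back-project plane z=70 to a 0.5mm ortho image for thresholding
cx,cy=461,-284
g=np.array([[proj(c,(cx+ (i-200)*.6,cy+(200-j)*.6,70)) for i in range(400)] for j in range(400)],np.float32)
o=cv2.remap(np.load("pics/sc6.npy"),g[:,:,0],g[:,:,1],cv2.INTER_CUBIC);np.save("pics/ortho.npy",o)
ref=im[tuple(np.round(px(550,235)).astype(int)[::-1])]
for th in (10,14,18):
    m=(np.abs(o.astype(int)-ref).max(2)<th).astype(np.uint8);n,l,st,ce=cv2.connectedComponentsWithStats(m);k=l[200-0,200] or 1+np.argmax(st[1:,4])
    ys,xs=np.nonzero(l==k);r_=cv2.minAreaRect(np.c_[cx+(xs-200)*.6,cy+(200-ys)*.6].astype(np.float32));print(th,k,st[k,4]*.36,r_)
```

```text
top (np.int64(206), np.int64(338)) [92 85 86]
top2 (np.int64(197), np.int64(321)) [134 124 125]
top3 (np.int64(217), np.int64(355)) [107 100  99]
front (np.int64(223), np.int64(362)) [106  99  98]
deck (np.int64(244), np.int64(344)) [134 132 129]
shade (np.int64(221), np.int64(336)) [113 112 109]
end (np.int64(225), np.int64(374)) [72 66 66]
10 17 472.32 ((491.40118408203125, -293.69256591796875), (61.856956481933594, 192.57484436035156), 57.006202697753906)
14 13 1402.9199999999998 ((479.383544921875, -309.8815002441406), (63.559749603271484, 194.06781005859375), 69.34435272216797)
18 11 2534.4 ((479.3369140625, -309.328369140625), (65.46754455566406, 194.77398681640625), 69.14555358886719)
```

Run:
```python
from h import *
c=optics.get_calibration("scene");im=cv2.GaussianBlur(np.load("pics/scene0.npy"),(0,0),.6)
def ortho(o,yaw,xs,ys,z):
    C,S=np.cos(yaw),np.sin(yaw)
    g=np.array([[proj(c,(o[0]+C*x-S*y,o[1]+S*x+C*y,z)) for x in xs] for y in ys],np.float32)
    return cv2.remap(im,g[:,:,0],g[:,:,1],cv2.INTER_LINEAR).astype(float)
O=(464.5,-276.5);yaw=-.42
xs=np.arange(-95,96,1.);ys=np.arange(-35,16,1.)
o=ortho(O,yaw,xs,ys,70);rt=o[:,:,0]/o[:,:,1]
# front edge per x-slab: last y where ratio>1.045
for a in range(-70,70,20):
    p=rt[:,(xs>=a)&(xs<a+20)].mean(1);print("x",a+10,"y where plate:",ys[p>1.045][[0,-1]],end="; ")
b=o[(ys>-14)&(ys<-4)].mean(0);q=b[:,0]/b[:,1]
print();print("left",[(int(x),round(float(k),3),int(v)) for x,k,v in zip(xs[8:35:2],q[8:35:2],b[8:35:2,0])])
print("right",[(int(x),round(float(k),3),int(v)) for x,k,v in zip(xs[150:186:2],q[150:186:2],b[150:186:2,0])])
# deck at z=10
xs=np.arange(-120,121,1.);ys=np.arange(20,95,1.);d=ortho(O,yaw,xs,ys,10);rd=d[:,:,0]/d[:,:,1]
print("deck front y",[(a,ys[(rd[:,np.abs(xs-a)<8].mean(1)<1.15)][-1]) for a in range(-90,91,30)])
p=rd[(ys>25)&(ys<65)].mean(0);print("deck x range",xs[p<1.15][[0,-1]]); p2=rd[(ys>60)&(ys<70)].mean(0);print(xs[p2<1.15][[0,-1]])
```

```text
x -60 y where plate: [-35.  15.]; x -40 y where plate: [-22.  -1.]; x -20 y where plate: [-25.  -1.]; x 0 y where plate: [-24.   0.]; x 20 y where plate: [-24.  -1.]; x 40 y where plate: [-25.   0.]; x 60 y where plate: [-22.   0.]; 
left [(-87, 1.555, 151), (-85, 1.562, 152), (-83, 1.567, 153), (-81, 1.537, 152), (-79, 1.419, 147), (-77, 1.235, 138), (-75, 1.119, 131), (-73, 1.081, 129), (-71, 1.075, 129), (-69, 1.074, 129), (-67, 1.073, 129), (-65, 1.076, 129), (-63, 1.082, 130), (-61, 1.076, 130)]
right [(55, 1.077, 153), (57, 1.076, 153), (59, 1.074, 153), (61, 1.071, 153), (63, 1.077, 153), (65, 1.075, 153), (67, 1.071, 152), (69, 1.073, 145), (71, 1.077, 121), (73, 1.078, 90), (75, 1.086, 75), (77, 1.083, 72), (79, 1.083, 72), (81, 1.078, 72), (83, 1.076, 72), (85, 1.075, 73), (87, 1.073, 73), (89, 1.077, 74)]
deck front y [(-90, np.float64(73.0)), (-60, np.float64(73.0)), (-30, np.float64(73.0)), (0, np.float64(73.0)), (30, np.float64(74.0)), (60, np.float64(74.0)), (90, np.float64(74.0))]
deck x range [-101.   98.]
[-101.   98.]
```

Plate top: edges at -78 and +72 mm along x (width 149.7, correct), deck -101 to +98. The plate origin is therefore about (462,-276), yaw about -0.412. Moving to 14 mm in front of the plate and lowering to just above the deck.

>>> {"api": "apply_moves", "payload": {"targets": [[-8, 0, 0, 0, 0, -0.007, 1], [-14, -1, 0, 0, 0, 0, 1], [-14, 0, 15, 0, 0, 0, 1], [0, 0, 30, 0, 0, 0, 1], [0, 0, 35, 0, 0, 0, 1], [0, 0, 30, 0, 0, 0, 1], [0, 0, 20, 0, 0, 0, 1], [0, 0, 14, 0, 0, 0, 1], [0, 0, 0, 0, 0, 0, 1]]}}

```text
time: 17.1
tool_pos: [481.2, -233.1, 28.6]
tcp_rot: [-179.8, -0.0, 66.4]
ft_force: [-0.4, -0.2, -5.4]
finger_gap: 24.9
grip_force: 79.5
```

Run:
```python
from h import *
s=sensors.sense();t=s["tool_pos"];print(t,s["tcp_rot"],s["time"],s["ft_force"])
c=optics.get_calibration("scene");im=cv2.GaussianBlur(optics.snapshot("scene"),(0,0),.6);np.save("pics/sc7.npy",im)
O=(462.1,-276.2);yaw=-.412;C,S=np.cos(yaw),np.sin(yaw)
d=t[:2]-O;print("TCP in plate frame",C*d[0]+S*d[1],-S*d[0]+C*d[1])
def ortho(xs,ys,z):
    g=np.array([[proj(c,(O[0]+C*x-S*y,O[1]+S*x+C*y,z)) for x in xs] for y in ys],np.float32)
    return cv2.remap(im,g[:,:,0],g[:,:,1],cv2.INTER_LINEAR).astype(float)
zb=t[2]-9.6
xs=np.arange(-80,81,1.);ys=np.arange(5,80,1.);o=ortho(xs,ys,zb+18)
cv2.imwrite("pics/sc7o.png",o[::-1,:,::-1])
w=(o.min(2)>140)
for y in range(10,78,6):
    row=o[(ys>=y)&(ys<y+3)].mean(0);print(y,' '.join(f"{int(a)}" for a in row[::5,2]))
```

```text
[ 481.17330517 -233.12029878   28.58703808] [-1.79835215e+02 -1.86935675e-02  6.63698543e+01] 17.1 [-0.44157645 -0.23570983 -5.35797256]
TCP in plate frame 0.2263298217012064 47.112635274983724
10 113 119 120 120 118 119 116 110 99 75 72 72 71 71 71 71 71 71 72 72 73 73 73 73 73 74 75 74 74 74 68 68 69
16 114 119 119 120 138 166 164 159 149 150 138 124 111 97 91 93 94 93 102 109 117 122 123 122 123 156 173 173 130 89 73 70 69
22 114 121 121 121 144 187 189 186 160 139 131 129 131 121 96 95 94 97 96 101 107 117 127 128 140 179 183 183 141 92 78 70 71
28 113 120 120 120 144 188 190 188 156 135 137 137 147 145 97 95 95 95 95 102 105 105 111 137 179 186 187 188 147 89 71 71 70
34 71 105 118 119 143 189 192 187 153 135 138 166 186 159 98 95 94 95 96 103 104 105 112 149 167 181 179 184 144 91 75 70 70
40 18 27 56 83 132 181 181 147 132 132 137 182 192 156 93 85 76 83 95 104 104 107 146 161 150 128 133 169 146 90 76 70 69
46 15 17 18 23 32 52 64 44 39 37 38 60 81 45 35 50 32 31 61 100 107 107 138 157 133 138 116 169 151 91 72 70 70
52 18 17 16 16 17 18 16 16 15 16 17 17 16 18 22 17 18 15 48 103 105 105 134 156 132 138 133 176 150 95 80 70 82
58 17 17 16 15 17 17 16 16 16 16 17 17 17 28 37 31 25 19 53 100 104 105 139 159 157 157 161 174 147 92 90 90 106
64 17 17 17 17 18 17 17 18 21 23 27 34 40 46 50 53 46 40 88 104 105 110 149 162 163 163 164 165 141 93 105 107 109
70 17 17 17 17 16 16 15 18 34 43 46 57 62 63 60 61 52 37 77 96 114 137 157 157 155 157 158 158 130 80 72 67 68
76 17 17 16 16 16 16 16 16 28 32 31 47 124 108 49 35 29 29 59 59 60 69 62 59 59 60 59 57 44 40 42 40 43[ WARN:0@1.125] global loadsave.cpp:1063 imwrite_ Unsupported depth image for selected encoder is fallbacked to CV_8U.
```

Relative check in the same image: bracket foot edges at -59 and +60.5 (centre +0.7, width correct), and the plate is centred within about 0.8 mm of zero. The gap is about 15 mm and the underside is about 9 mm above the deck. Advancing to about 5 mm, then lowering gently.

>>> {"api": "apply_moves", "payload": {"targets": [[-5, -0.7, 2, 0, 0, 0, 1], [-5, 0, 2, 0, 0, 0, 1], [0, 0, 2, 0, 0, 0, 1], [0, 0, 1, 0, 0, 0, 1], [0, 0, 0, 0, 0, 0, 1], [0, 0, 0, 0, 0, 0, 1]]}}

```text
time: 17.9
tool_pos: [478.0, -242.1, 23.2]
tcp_rot: [180.0, -0.0, 66.4]
ft_force: [-0.0, -0.4, -6.5]
finger_gap: 25.0
grip_force: 79.5
```

>>> {"api": "apply_moves", "payload": {"targets": [[0, 0, 0.7, 0, 0, 0, 1], [0, 0, 0.5, 0, 0, 0, 1], [0, 0, 0, 0, 0, 0, 1], [0, 0, 0, 0, 0, 0, 1]]}}

```text
time: 18.4
tool_pos: [477.9, -242.2, 22.0]
tcp_rot: [180.0, -0.0, 66.4]
ft_force: [-0.1, -0.1, -5.8]
finger_gap: 24.8
grip_force: 79.5
```

>>> {"api": "apply_moves", "payload": {"targets": [[0, 0, 0.6, 0, 0, 0, 1], [0, 0, 0.4, 0, 0, 0, 1], [0, 0, 0, 0, 0, 0, 1], [0, 0, 0, 0, 0, 0, 1]]}}

```text
time: 18.9
tool_pos: [477.9, -242.2, 21.0]
tcp_rot: [-180.0, 0.0, 66.4]
ft_force: [0.0, 0.4, -6.6]
finger_gap: 25.1
grip_force: 79.5
```

>>> {"api": "apply_moves", "payload": {"targets": [[0, 0, 0.4, 0, 0, 0, 1], [0, 0, 0.4, 0, 0, 0, 1], [0, 0, 0, 0, 0, 0, 1], [0, 0, 0, 0, 0, 0, 1]]}}

```text
time: 19.4
tool_pos: [477.9, -242.3, 20.2]
tcp_rot: [180.0, 0.0, 66.4]
ft_force: [1.1, 0.3, -6.6]
finger_gap: 24.9
grip_force: 79.5
```

>>> {"api": "apply_moves", "payload": {"targets": [[0, 0, 0.4, 0, 0, 0, 1], [0, 0, 0.3, 0, 0, 0, 1], [0, 0, 0, 0, 0, 0, 1], [0, 0, 0, 0, 0, 0, 1]]}}

```text
time: 19.9
tool_pos: [478.0, -242.3, 19.6]
tcp_rot: [180.0, 0.0, 66.4]
ft_force: [-0.6, 0.7, -4.2]
finger_gap: 24.7
grip_force: 80.1
```

>>> {"api": "apply_moves", "payload": {"targets": [[0, 0, 0.3, 0, 0, 0, 1], [0, 0, 0, 0, 0, 0, 1], [0, 0, 0, 0, 0, 0, 1]]}}

```text
time: 20.27
tool_pos: [478.0, -242.3, 19.6]
tcp_rot: [180.0, 0.0, 66.4]
ft_force: [-4.4, 3.0, 2.7]
finger_gap: 25.0
grip_force: 80.8
```

Touched the deck at TCP z = 19.6, exactly as expected. Easing the downward load slightly, then closing on the plate in small steps.

>>> {"api": "apply_moves", "payload": {"targets": [[0, 0, -0.2, 0, 0, 0, 1], [-0.8, 0, 0, 0, 0, 0, 1], [-0.8, 0, 0, 0, 0, 0, 1], [0, 0, 0, 0, 0, 0, 1], [0, 0, 0, 0, 0, 0, 1]]}}

```text
time: 20.9
tool_pos: [477.8, -243.9, 19.6]
tcp_rot: [179.9, -0.0, 66.4]
ft_force: [2.4, 2.5, 0.9]
finger_gap: 24.9
grip_force: 80.7
```

>>> {"api": "apply_moves", "payload": {"targets": [[-0.5, 0, 0, 0, 0, 0, 1], [-0.5, 0, 0, 0, 0, 0, 1], [0, 0, 0, 0, 0, 0, 1], [0, 0, 0, 0, 0, 0, 1]]}}

```text
time: 21.4
tool_pos: [477.1, -244.8, 19.6]
tcp_rot: [180.0, 0.0, 66.4]
ft_force: [4.4, 2.2, 1.2]
finger_gap: 24.7
grip_force: 80.7
```

>>> {"api": "apply_moves", "payload": {"targets": [[0, 0, -0.15, 0, 0, 0, 1], [-0.5, 0, 0, 0, 0, 0, 1], [-0.5, 0, 0, 0, 0, 0, 1], [0, 0, 0, 0, 0, 0, 1], [0, 0, 0, 0, 0, 0, 1]]}}

```text
time: 22.02
tool_pos: [476.5, -245.4, 19.6]
tcp_rot: [-180.0, -0.0, 66.4]
ft_force: [2.1, 3.8, 2.3]
finger_gap: 25.2
grip_force: 80.8
```

>>> {"api": "apply_moves", "payload": {"targets": [[-0.5, 0, 0, 0, 0, 0, 1], [-0.5, 0, 0, 0, 0, 0, 1], [0, 0, 0, 0, 0, 0, 1], [0, 0, 0, 0, 0, 0, 1]]}}

```text
time: 22.52
tool_pos: [476.2, -246.1, 19.6]
tcp_rot: [-180.0, -0.0, 66.4]
ft_force: [2.4, 4.9, 2.6]
finger_gap: 24.5
grip_force: 81.1
```

The tool has drifted to about +0.9 mm lateral, where I wanted -0.5. Correcting this before final contact: back 1.5 mm, unload, shift, and re-approach.

>>> {"api": "apply_moves", "payload": {"targets": [[1.5, 0, -0.4, 0, 0, 0, 1], [0, -0.7, -0.2, 0, 0, 0, 1], [0, -0.7, 0, 0, 0, 0, 1], [0, 0, 0, 0, 0, 0, 1], [0, 0, 0, 0, 0, 0, 1]]}}

```text
time: 23.15
tool_pos: [474.8, -244.3, 19.7]
tcp_rot: [-179.9, -0.0, 66.4]
ft_force: [0.4, -0.3, -5.7]
finger_gap: 25.1
grip_force: 80.0
```

```bash
cat > f.py <<'E'
from h import *
s=sensors.sense();O=(462.1,-276.2);yaw=-.412;C,S=np.cos(yaw),np.sin(yaw)
d=s["tool_pos"][:2]-O;f=s["ft_force"]
print("plate frame x,y",C*d[0]+S*d[1],-S*d[0]+C*d[1],"z",s["tool_pos"][2],"F x,y,z",C*f[0]+S*f[1],-S*f[0]+C*f[1],f[2],"rot",s["tcp_rot"],"M",s["wrist_torque"],s["time"])
E
python3 f.py
```

```text
plate frame x,y -1.128723080918208 34.322267078071896 z 19.65633627986168 F x,y,z 0.4876102427643372 -0.1050454180915546 -5.66636674297328 rot [-1.79931223e+02 -3.08488726e-03  6.63893000e+01] M [-0.03305436 -0.06924981 -0.03686058] 23.15
```

>>> {"api": "apply_moves", "payload": {"targets": [[0, 0.5, 0, 0, 0, 0, 1], [-0.8, 0, 0.15, 0, 0, 0, 1], [-0.6, 0, 0, 0, 0, 0, 1], [0, 0, 0, 0, 0, 0, 1], [0, 0, 0, 0, 0, 0, 1]]}}

```text
time: 23.78
tool_pos: [475.1, -245.7, 19.8]
tcp_rot: [-180.0, -0.0, 66.4]
ft_force: [0.2, 1.3, -6.9]
finger_gap: 24.6
grip_force: 79.6
```

```bash
python3 f.py
```

```text
plate frame x,y -0.2759066269697126 33.165297172688724 z 19.803235999965267 F x,y,z -0.3302067098276777 1.2610013990724587 -6.9107948025264685 rot [-1.79970641e+02 -1.89272071e-02  6.63985562e+01] M [ 0.37006084 -0.0043176   0.05763904] 23.775
```

>>> {"api": "apply_moves", "payload": {"targets": [[-0.5, 0, 0, 0, 0, 0, 1], [0, 0, 0, 0, 0, 0, 1], [0, 0, 0, 0, 0, 0, 1]]}}

```text
time: 24.15
tool_pos: [475.1, -245.8, 19.8]
tcp_rot: [-180.0, -0.0, 66.4]
ft_force: [1.5, 4.7, -5.8]
finger_gap: 24.8
grip_force: 79.7
```

```bash
python3 f.py
```

```text
plate frame x,y -0.2804454629843818 33.01818299121341 z 19.84605015195133 F x,y,z -0.521403718958934 4.851582304584858 -5.800128238786142 rot [-1.79968358e+02 -4.66166170e-02  6.64077714e+01] M [ 0.98313664 -0.15215338  0.18389534] 24.15
```

>>> {"api": "apply_moves", "payload": {"targets": [[-0.5, 0, 0, 0, 0, 0, 1], [0, 0, 0, 0, 0, 0, 1], [0, 0, 0, 0, 0, 0, 1]]}}

```text
time: 24.52
tool_pos: [475.0, -245.8, 19.8]
tcp_rot: [-180.0, -0.1, 66.4]
ft_force: [0.8, 7.5, -5.2]
finger_gap: 24.8
grip_force: 79.8
```

```bash
python3 f.py
```

```text
plate frame x,y -0.3268631190867275 33.04174218950564 z 19.84206199960807 F x,y,z -2.2788321461783525 7.178443033921522 -5.242793521433573 rot [-1.79963455e+02 -8.57838437e-02  6.64164567e+01] M [ 1.21299407 -0.30498832  0.15805542] 24.525
```

Plate contact is at y ≈ 33.0 and the moment shows it is distributed across the face, so it sits flush. But fz is still about the bracket's full weight, so it hovers about 0.2 mm above the deck. Backing off, setting it down lightly, then pushing again.

>>> {"api": "apply_moves", "payload": {"targets": [[1.2, 0, 0, 0, 0, 0, 1], [0, 0, 0.2, 0, 0, 0, 1], [0, 0, 0.1, 0, 0, 0, 1], [0, 0, 0, 0, 0, 0, 1], [0, 0, 0, 0, 0, 0, 1]]}}

```text
time: 25.15
tool_pos: [475.5, -245.9, 19.8]
tcp_rot: [180.0, -0.0, 66.4]
ft_force: [1.1, 2.9, -4.0]
finger_gap: 24.9
grip_force: 79.9
```

```bash
python3 f.py
```

```text
plate frame x,y 0.11030038213708515 33.129395393947135 z 19.812274808241188 F x,y,z -0.123112024781592 3.1439728619041625 -3.957048347867498 rot [ 1.79986283e+02 -8.07628813e-04  6.63912357e+01] M [ 0.63038879 -0.10649829  0.14910024] 25.15
```

>>> {"api": "apply_moves", "payload": {"targets": [[1, 0, 0, 0, 0, 0, 1], [0, 0, 0, 0, 0, 0, 1], [0, 0, 0, 0, 0, 0, 1]]}}

```text
time: 25.52
tool_pos: [475.8, -245.2, 19.7]
tcp_rot: [180.0, 0.0, 66.4]
ft_force: [0.3, -0.1, -5.1]
finger_gap: 25.0
grip_force: 79.7
```

```bash
python3 f.py
```

```text
plate frame x,y 0.08882788053042745 33.893100163259135 z 19.711649875804905 F x,y,z 0.3025660052848761 0.005920200286394714 -5.053036954946898 rot [1.79987955e+02 1.70157222e-02 6.63827004e+01] M [ 0.01742334 -0.04564941  0.02406073] 25.525
```

>>> {"api": "apply_moves", "payload": {"targets": [[0, -0.4, 0.1, 0, 0, 0, 1], [0, 0, 0.1, 0, 0, 0, 1], [0, 0, 0, 0, 0, 0, 1], [0, 0, 0, 0, 0, 0, 1]]}}

```text
time: 26.02
tool_pos: [475.4, -244.9, 19.6]
tcp_rot: [180.0, 0.0, 66.4]
ft_force: [-0.8, -1.4, -4.4]
finger_gap: 25.2
grip_force: 80.0
```

```bash
python3 f.py
```

```text
plate frame x,y -0.3290582023107813 34.03692395985367 z 19.62165271140668 F x,y,z -0.15429870383487543 -1.5407286494303503 -4.356460914096175 rot [1.79990760e+02 1.07547062e-02 6.63933730e+01] M [-0.01288857  0.2332858   0.03665822] 26.025
```

>>> {"api": "apply_moves", "payload": {"targets": [[-0.5, 0, 0, 0, 0, 0, 1], [-0.4, 0, 0, 0, 0, 0, 1], [0, 0, 0, 0, 0, 0, 1], [0, 0, 0, 0, 0, 0, 1]]}}

```text
time: 26.52
tool_pos: [475.2, -245.6, 19.6]
tcp_rot: [180.0, -0.0, 66.4]
ft_force: [0.7, 1.0, -2.6]
finger_gap: 24.9
grip_force: 80.1
```

```bash
python3 f.py
```

```text
plate frame x,y -0.2597221955619524 33.322779818267996 z 19.622877620579093 F x,y,z 0.2967678829101201 1.1724380360275317 -2.5521650964391145 rot [ 1.79984007e+02 -5.15266537e-03  6.63956871e+01] M [ 0.30794725 -0.03711459 -0.04125993] 26.525
```

It now rests on the deck with about 3 N. Building up the push.

>>> {"api": "apply_moves", "payload": {"targets": [[-0.5, 0, 0, 0, 0, 0, 1], [-0.4, 0, 0, 0, 0, 0, 1], [-0.4, 0, 0, 0, 0, 0, 1], [0, 0, 0, 0, 0, 0, 1], [0, 0, 0, 0, 0, 0, 1]]}}

```text
time: 27.15
tool_pos: [475.0, -245.8, 19.7]
tcp_rot: [180.0, -0.1, 66.4]
ft_force: [1.1, 7.2, -0.2]
finger_gap: 24.8
grip_force: 80.5
```

```bash
python3 f.py
```

```text
plate frame x,y -0.35539137162833434 33.04052137318995 z 19.682376607703542 F x,y,z -1.8725190745283533 7.065855391871152 -0.18468879768505225 rot [ 1.79995882e+02 -8.65369256e-02  6.64238629e+01] M [ 1.241163   -0.32537001  0.16638787] 27.15
```

>>> {"api": "apply_moves", "payload": {"targets": [[-0.4, 0, 0, 0, 0, 0, 1], [-0.4, 0, 0, 0, 0, -0.002, 1], [0, 0, 0, 0, 0, 0, 1], [0, 0, 0, 0, 0, 0, 1]]}}

```text
time: 27.65
tool_pos: [474.9, -245.7, 19.6]
tcp_rot: [-180.0, -0.2, 66.5]
ft_force: [3.2, 10.0, -0.3]
finger_gap: 24.9
grip_force: 80.5
```

```bash
python3 f.py
```

```text
plate frame x,y -0.4333941879692098 33.044142285196656 z 19.639799571062287 F x,y,z -1.0876836563559387 10.433172757098623 -0.3169740884043152 rot [-1.79995192e+02 -1.54092111e-01  6.65400226e+01] M [ 1.62252731 -0.47162773  0.07945398] 27.65
```

>>> {"api": "apply_moves", "payload": {"targets": [[-0.3, 0, 0, 0, 0, 0, 1], [0, 0, 0, 0, 0, 0, 1], [0, 0, 0, 0, 0, 0, 1], [0, 0, 0, 0, 0, 0, 1], [0, 0, 0, 0, 0, 0, 1], [0, 0, 0, 0, 0, 0, 1]]}}

```text
time: 28.4
tool_pos: [474.9, -245.7, 19.7]
tcp_rot: [-180.0, -0.2, 66.5]
ft_force: [3.3, 11.6, 0.7]
finger_gap: 25.0
grip_force: 80.5
```

```bash
python3 f.py
python3 - <<'E'
from h import *
c=optics.get_calibration("scene");im=cv2.GaussianBlur(optics.snapshot("scene"),(0,0),.6)
for p in box((521,43.7),-.063,[(-28,0,103),(28,0,103)]):
    u,v=proj(c,p).round().astype(int);print("on/off px",im[v-1:v+2,u-1:u+2].mean((0,1)).round())
O=(462.1,-276.2);yaw=-.412;C,S=np.cos(yaw),np.sin(yaw)
xs=np.arange(-90,91,2.)
for z,y in ((28,10),(28,14),(28,18),(70,-8)):
    b=[]
    for x in xs:
        u,v=proj(c,(O[0]+C*x-S*y,O[1]+S*x+C*y,z));b.append(cv2.getRectSubPix(im,(1,1),(float(u),float(v)))[0,0].astype(int))
    b=np.array(b);print(z,y,"L",list(zip(xs[5:24].astype(int).tolist(),b[5:24,2].tolist())),"R",list(zip(xs[70:90].astype(int).tolist(),b[70:90,2].tolist())))
E
python3 f.py
```

```text
plate frame x,y -0.4228811541547479 33.05072332282559 z 19.660852793879155 F x,y,z -1.6576845953361223 11.978327760871176 0.6995240113281516 rot [-1.79994456e+02 -1.76564203e-01  6.65471804e+01] M [ 1.84588741 -0.56372471 -0.01398227] 28.4
on/off px [145.  92.  54.]
on/off px [11. 10. 11.]
28 10 L [(-80, 119), (-78, 119), (-76, 119), (-74, 120), (-72, 119), (-70, 118), (-68, 118), (-66, 118), (-64, 119), (-62, 124), (-60, 137), (-58, 152), (-56, 161), (-54, 163), (-52, 164), (-50, 163), (-48, 163), (-46, 162), (-44, 157)] R [(50, 159), (52, 160), (54, 159), (56, 158), (58, 146), (60, 122), (62, 100), (64, 90), (66, 84), (68, 76), (70, 71), (72, 68), (74, 70), (76, 77), (78, 93), (80, 104), (82, 107), (84, 107), (86, 107), (88, 107)]
28 14 L [(-80, 115), (-78, 117), (-76, 118), (-74, 118), (-72, 119), (-70, 120), (-68, 120), (-66, 120), (-64, 120), (-62, 126), (-60, 142), (-58, 159), (-56, 167), (-54, 167), (-52, 166), (-50, 166), (-48, 165), (-46, 165), (-44, 162)] R [(50, 162), (52, 163), (54, 164), (56, 163), (58, 149), (60, 123), (62, 98), (64, 89), (66, 84), (68, 74), (70, 69), (
[... 526 characters left out ...]
107), (88, 107)]
70 -8 L [(-80, 60), (-78, 66), (-76, 83), (-74, 104), (-72, 116), (-70, 119), (-68, 120), (-66, 121), (-64, 122), (-62, 121), (-60, 122), (-58, 122), (-56, 122), (-54, 121), (-52, 121), (-50, 121), (-48, 121), (-46, 120), (-44, 121)] R [(50, 98), (52, 98), (54, 98), (56, 98), (58, 98), (60, 101), (62, 108), (64, 111), (66, 107), (68, 101), (70, 98), (72, 94), (74, 83), (76, 73), (78, 68), (80, 68), (82, 67), (84, 67), (86, 67), (88, 67)]
plate frame x,y -0.39942266800560056 33.05381257652214 z 19.67761411594608 F x,y,z -1.3925170555332604 13.078814691366539 -0.1504157066308353 rot [-1.79997180e+02 -1.75994151e-01  6.65479501e+01] M [ 1.81424923 -0.59825127  0.11188772] 28.45
```

The final check is good. The bracket's centre is at +0.3 mm and the plate's at -0.7 mm, so it is centred within 1 mm. The push is steady at about 12 N, the bracket stands on the deck, and the toggle is off. Handing in.

```bash
python3 -c "
from bench import r
print(r.hand_in())"
```

```text
the job is handed in; nothing more can be done
None
```

I flipped the isolator's toggle to off first. The bracket now stands on the deck, centred within about 1 mm and held against the plate with a steady push of about 12 N; the job is handed in with the grip still closed, and the result was not reported back.

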